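# Lock the microtome's block slide with its drop pin

### The job

Make the microtome safe for a blade change: take the red-headed lock pin from its parking block, put it down through the guide on the microtome, then ease the block slide along by its blue push plate until you feel the pin catch in the brass eye, and see that the pin goes fully home through the eye, its red head flush on the guide. Go by feel and never force the pin and the slide against each other; leave the mug, the slide tray and the brown bottle where they are.

Things in the scene. Friction and masses are not known exactly. Their poses are not given: they have to be found in the camera images.
- bed: Fixed cream microtome bed. Origin on the table straight below the pin guide's hole; z up; the block slide is pushed towards its +y. Base x -65..95, y -160..140 mm, rails up to z 36. Guide: dark block 40 x 40 mm, z 80..115, with a vertical 14 mm through hole, held by a column on its +x side (x 64..94, y -20..20, top 115). Below it the pin has free depth down to z 12.
- guide_top (a point): Centre of the mouth of the guide's hole, on the guide's flat top face, 115 mm above the table; axes as the bed's.
- carriage: Block slide: aluminium plate 100 x 210 x 10 mm (own y -95..115), axes as the bed's, origin on its underside, 36 mm above the table. Slides along bed y with 2 to 3 N friction, stays where left; origin travels bed y -40..+30. A specimen clamp at own y 71..105, top 84 mm above the table. It carries the brass eye plate (see eye_mid).
- eye_mid (a point): Point on the slide at the middle of the eye's setting range, 52 mm above the table, on the top face of the brass eye plate (60 x 96 x 6 mm). The eye, a vertical 15 mm through hole, is clamped anywhere within 9 mm of this point along y (x the same); its setting is not measured: find it by feel or sight. At the start it lies short of the guide, towards bed -y.
- push_face (a point): Middle of the -y face of the slide's blue push plate (50 mm wide in x, 10 mm thick, standing 46 to 108 mm above the table). The point is 81 mm above the table, 90 mm from eye_mid towards -y. Pushing it towards bed +y moves the slide.
- pin: Loose steel lock pin, 0.1 kg, 119 mm long: shank 12 mm thick, 93 mm long, nose tapered to 6 mm over the last 8 mm; red round head 28 mm wide, 26 mm tall. Origin at the tip, z towards the head. Starts upright in the parking block, tip 15 mm and head 108 to 134 mm above the table. Collar height when standing on the eye plate in the guide 145 mm, fully home 115 mm.
- pin_collar (a point): Centre of the underside of the pin's red head, 93 mm from the tip.
- stand: Grey parking block, fixed, 70 x 70 x 50 mm, with a 14 mm hole 35 mm deep in the middle of its top; origin at the centre of its underside.
- mug: White mug, loose, 90 mm across and 90 mm tall, handle at its +y; origin at the centre of its underside. Leave alone.
- slide_tray: White open tray for glass slides, loose, 110 x 80 x 35 mm; origin at the centre of its underside. Leave alone.
- reagent: Brown bottle, loose, 60 mm across and 130 mm tall; origin at the centre of its underside. Leave alone.
Mind the look-alikes: they are no part of the job. Of the things like the pin, leave any that is purple; of the rest the larger one is meant.

How it is judged:
At the end, for the whole second after the job is handed in: The lock pin stands in the guide and right through the eye of the slide: its collar within 3 mm of the guide's top face and within 4 mm of the hole's axis, upright within 0.12 rad, at rest and released (horizontal distance between pin_collar and guide_top below 0.004 m and z of pin_collar in the frame of guide_top between -0.004 and 0.003 m and angle between pin's own z axis and vertical below 0.12 rad and linear speed of pin below 0.02 m/s); the robot touches nothing.
It fails at once if the pin and the block slide are forced against each other with more than 40 N (contact force between pin and carriage above 40 N).
It fails at once if the mug is moved by more than 20 mm (distance of mug from where it was at the start of the episode above 0.02 m).
It fails at once if the slide tray is moved by more than 20 mm (distance of slide_tray from where it was at the start of the episode above 0.02 m).
It fails at once if the brown bottle is moved by more than 20 mm (distance of reagent from where it was at the start of the episode above 0.02 m).
It also fails if it takes over 51 s, if anything falls off the work surface, if the arm or the gripper's body presses on something with over 40 N, if the wrist force passes 120 N, or if a joint passes its speed limit or range.

### The arm

A 6-joint arm with a two-finger parallel gripper is mounted at the origin on the work surface. World frame = base frame: x ahead of the robot, y to its left, z up, the work surface at z = 0. Lengths are in m, angles in rad, forces in N, time in s.
With the tool pointing down it reaches from about 0.375 to 0.9 m from the base axis. Payload 3.1 kg.
Tool frame: the origin (TCP) lies between the finger pads; the fingertips stand 17 mm ahead of it and the grasp point (between the pads) lies 2 mm behind it; z points along the fingers, y is the line along which they close (so a half turn about z gives the same grasp; the last joint's range is limited). The gripper opens to 85 mm and grips with 20 to 120 N. Pads are 22 mm wide; open, the fingers measure 114 mm over their backs; the gripper's body (76 mm by 85 mm) begins 54 mm behind the grasp point. The pads swing forward as they close: fully open they stand 13 mm farther back than shut.
Start: joints at [-1.474, 0.527, 1.433, -0, 1.181, -0.178], TCP at [0.17, -0.601, 0.248] pointing down, gripper open.
Joint ranges: [-3.08, 3.08], [-0.75, 2.2], [0.22, 2.44], [-1.43, 4.57], [0, 2.65], [-2.85, 2.85]. Speed limits (rad/s): [2.79, 2.79, 3.14, 3.14, 3.14, 3.14].

### API

Orientations are given as a unit quaternion [x, y, z, w].
In Python, from station import sense, vision, order gives the robot as it stands.
- The arm moves only by the shell command python3 -m crank 'ROWS' [OPENING] [FORCE]. ROWS is JSON, a list of rows, each an object with "dp": the shift along the world's x, y, z in units of 30 mm (1.0 is 30 mm), a list of three; "angular": the turn, a rotation vector about the world's x, y, z in degrees, a list of three. In form: [{"dp": [dx, dy, dz], "angular": [ax, ay, az]}, ...]. A call has 1 to 20 rows; each row shifts and turns the commanded pose from where the row before left it; what a row does not reach is not made up. A row lasts 1/10 s, in which the tool goes at most 50 mm and 8.59 degrees, less where a joint would pass 70% of its speed; a pose out of reach is approached as far as the arm can. A call is refused whole if a number of a shift passes 1 or a number of a turn 8.59, either way. A call with a gripper value outside its range is refused whole. OPENING is the closure, from 0 (fully open) to 1 (shut), set as the call begins (- or left out, the last holds). The fingers move at their own pace and stop on an object; FORCE is the grip in N (left out, the last holds). Time passes only in rows, so rows that do not move let the fingers close. It gives the time, the measured TCP pose, the force, the opening and the grip force at its end, in the units of the state.
- sense(): the state, without advancing time (a new reading comes with each control period).
- vision.snapshot(name): name is "side" or "top"; returns a dict with "image" (400x640x3 uint8, blue, green, red), "range_z" (400x640 float32, m along the optical axis (not along the pixel's ray), 0 where there is no reading), "mtx" (3x3 intrinsics, pixels), "pose" (4x4, takes a point from camera to world coordinates). Camera axes: x right, y down, z forward; pixel columns grow to the right and rows downward; lengths in m; the calibration is good to about 2 mm. A picture is of the moment at which its call begins.
- order.sign_off(): hands the job in; it is judged then, once.
The state is a dict: "t": time; "q": joint angles; "qd": joint speeds; "tau": joint torques, N m; "tcp_pos": TCP position; "tool_rot": TCP orientation; "force": force on the tool from outside, world axes, zero at the start; "ft_torque": the same for the moment, N m; "finger_gap": opening from 0.0 (shut) to 1.0 (fully open); "gripper_force": force on a finger pad.
Only numpy, scipy, OpenCV 4.12 (cv2) and the standard library are available. Lean on these libraries where they do the work, as an engineer would, in place of code of your own. Each camera call takes 0.05 s, during which the arm holds its last target. There are 200 camera calls.

## Working session

There is one attempt and no reset: what is moved stays moved. The work goes in short steps, Python scripts to look and compute and a shell command to move; the robot and the scene stay as the last step left them, time stands still between calls to the robot, and variables do not carry over. Pictures are saved under pics/ and viewed, at most 10 in all, crops included, and the job is handed in when it is done.

```bash
mkdir -p pics; cat > h.py <<'E'
import numpy as np, cv2
from station import sense, vision, order
def snap(n):
    s=vision.snapshot(n); np.savez(f'{n}.npz',**s); return s
def load(n): return dict(np.load(f'{n}.npz'))
def cloud(s):
    z=s['range_z'].astype(float); K=s['mtx']; v,u=np.mgrid[:z.shape[0],:z.shape[1]]
    P=np.stack([(u-K[0,2])/K[0,0]*z,(v-K[1,2])/K[1,1]*z,z],-1)
    W=P@s['pose'][:3,:3].T+s['pose'][:3,3]; W[z<=0]=np.nan; return W
E
python3 - <<'E'
from h import *
for n in('top','side'):
    s=snap(n); cv2.imwrite(f'pics/{n}0.png',s['image']); print(n,s['mtx'].round(1).tolist(),s['pose'].round(3).tolist())
print(sense())
E
```

```text
top [[460.2, 0.0, 325.0], [0.0, 460.2, 204.2], [0.0, 0.0, 1.0]] [[0.023, -0.997, 0.076, 0.431], [-1.0, -0.024, -0.019, 0.019], [0.02, -0.075, -0.997, 1.551], [0.0, 0.0, 0.0, 1.0]]
side [[485.0, 0.0, 314.2], [0.0, 485.0, 194.7], [0.0, 0.0, 1.0]] [[0.987, -0.067, 0.147, 0.371], [-0.16, -0.532, 0.831, -1.025], [0.023, -0.844, -0.536, 0.749], [0.0, 0.0, 0.0, 1.0]]
{'t': 0.1, 'q': array([-1.47347655e+00,  5.28319557e-01,  1.43378710e+00, -1.40937036e-05,
        1.18140202e+00, -1.78503181e-01]), 'qd': array([-0.00068615, -0.00236367, -0.00408699, -0.00057568, -0.00141408,
        0.0011869 ]), 'tau': array([ 7.26177586e-04, -4.43303704e+01, -1.78585893e+01, -2.60004208e-04,
        3.87387161e-03,  1.89303421e-06]), 'tcp_pos': array([ 0.1701738 , -0.60074591,  0.24746029]), 'tool_rot': array([ 9.90504452e-01,  1.37477319e-01,  3.23653491e-05, -9.57489170e-04]), 'force': array([0.25597947, 0.2754033 , 0.2797975 ]), 'ft_torque': array([-0.0343944 , -0.03009257,  0.005941  ]), 'gripper_force': 0.0, 'finger_gap': 0.9986513263805089}
```

View pics/top0.png

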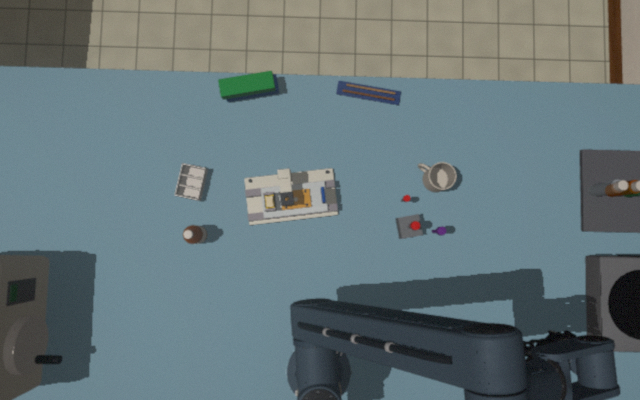

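View pics/side0.png

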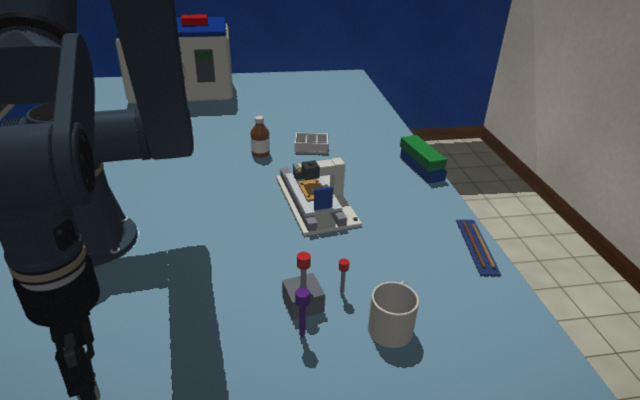

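Three pin-like things are visible:
- Red-headed pin in the grey block: top (416,226), side (303,260).
- Smaller red one: top (406,198), side (343,265).
- Purple one: top (440,231), side (302,297).

The one in the block fits, because it is red, larger and parked. I'll confirm with a crop and measure.

```bash
python3 - <<'E'
from h import *
t=load('top'); s=load('side')
a=cv2.resize(t['image'][150:250,230:470],None,fx=3.3,fy=3.3,interpolation=cv2.INTER_CUBIC)[:330,:790]
b=cv2.resize(s['image'][240:350,270:430],None,fx=2.4,fy=2.4,interpolation=cv2.INTER_CUBIC)
c=cv2.resize(s['image'][150:240,270:370],None,fx=2.9,fy=2.9,interpolation=cv2.INTER_CUBIC)
im=np.zeros((600,800,3),np.uint8); im[:a.shape[0],:a.shape[1]]=a
im[330:330+b.shape[0],:b.shape[1]]=b; im[330:330+c.shape[0],400:400+c.shape[1]]=c
cv2.imwrite('pics/crop.png',im)
for n,d in(('top',t),('side',s)):
    W=cloud(d); hsv=cv2.cvtColor(d['image'],cv2.COLOR_BGR2HSV); H,S,V=cv2.split(hsv)
    ms={'red':((H<6)|(H>174))&(S>150)&(V>60),'purple':(H>130)&(H<160)&(S>100),'blue':(H>105)&(H<125)&(S>150)&(V>50),'brass':(H>10)&(H<25)&(S>120)&(V>60)}
    for k,m in ms.items():
        nn,lab,st,ce=cv2.connectedComponentsWithStats(m.astype(np.uint8))
        for i in range(1,nn):
            if st[i,4]>12 and np.nanmedian(W[lab==i][:,0])<.9 and W[lab==i][:,0].size:
                p=W[lab==i]; print(n,k,st[i].tolist(),np.nanmedian(p,0).round(4),np.nanmin(p,0).round(3),np.nanmax(p,0).round(3))
E
```

```text
top red [404, 196, 6, 5, 27] [ 0.5678 -0.2667  0.0939] [ 0.561 -0.275  0.087] [ 0.574 -0.259  0.101]
top red [411, 222, 9, 8, 60] [ 0.4809 -0.2866  0.1343] [ 0.469 -0.319  0.047] [ 0.494 -0.273  0.141]
top purple [433, 227, 13, 8, 66] [ 0.4668 -0.3708  0.1194] [ 0.455 -0.415 -0.003] [ 0.481 -0.358  0.126]
top blue [322, 188, 3, 13, 17] [ 5.728e-01 -5.000e-04  1.073e-01] [ 0.553 -0.004  0.103] [0.592 0.003 0.112]
top brass [606, 180, 33, 17, 134] [ 0.6028 -0.9578  0.1338] [ 0.595 -0.983  0.033] [ 0.638 -0.892  0.147]
top brass [287, 189, 24, 20, 180] [0.5535 0.061  0.052 ] [0.53  0.04  0.042] [0.595 0.115 0.061]
side red [181, 15, 26, 10, 253] [0.2303 0.9923 0.3008] [0.181 0.973 0.281] [0.277 1.043 0.312]
side red [297, 252, 13, 17, 179] [ 0.4809 -0.2976  0.1315] [ 0.469 -0.304  0.111] [ 0.493 -0.278  0.137]
side red [340, 259, 9, 12, 91] [ 0.569  -0.2758  0.0911] [ 0.561 -0.281  0.076] [ 0.578 -0.262  0.096]
side purple [196, 15, 12, 11, 21] [0.2749 0.9935 0.2816] [0.236 0.981 0.275] [0.28  1.041 0.306]
side purple [296, 287, 14, 50, 364] [ 0.4674 -0.3799  0.106 ] [ 0.456 -0.389  0.006] [ 0.48  -0.36   0.122]
side blue [77, 0, 44, 77, 2473] [-0.367   1.9252  0.0286] [-0.479 -0.464 -0.231] [0.213 1.959 0.611]
side blue [0, 103, 44, 23, 315] [-0.9072  1.9254 -0.4152] [-1.042  0.006 -0.507] [-0.098  1.967  0.326]
side blue [315, 187, 17, 22, 324] [ 0.5732 -0.0051  0.0823] [ 0.551 -0.012  0.049] [0.595 0.004 0.11 ]
side brass [252, 125, 12, 10, 64] [0.432  0.3947 0.0945] [0.415 0.381 0.079] [0.451 0.408 0.107]
side brass [298, 179, 23, 22, 231] [0.5498 0.1019 0.0519] [0.527 0.035 0.047] [0.585 0.144 0.055]
```

View pics/crop.png

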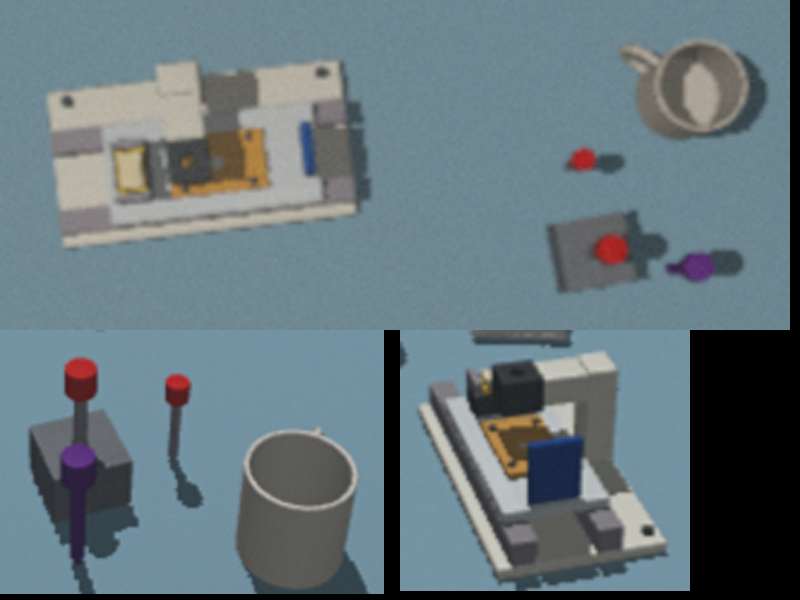

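The crop confirms it: the large red-headed pin stands in the grey block at crop (612,250), the small red pin is at (583,160) and the purple one at (697,267). Bed +y points roughly along world +y (left in the top image), the column is on +x, and the blue plate is at crop (307,148). Next I'll measure the guide, the bed yaw and the pin centre.

```bash
python3 - <<'E'
from h import *
t=load('top'); s=load('side')
def rect(m,W):
    p=W[m][:,:2]; return cv2.minAreaRect((p*1000).astype(np.float32))
for n,d in(('top',t),('side',s)):
    W=cloud(d);x,y,z=W[...,0],W[...,1],W[...,2]
    roi=(x>.4)&(x<.72)&(y>-.1)&(y<.3)
    tab=(abs(x-.4)<.1)&(abs(y)<.15)&(abs(z)<.02); print(n,'table z',np.nanmedian(z[tab]))
    if n=='top': print('base',rect(roi&(z>.006)&(z<.13),W))
    g=roi&(z>.108)&(z<.122); gray=d['image'].max(2)
    dk=g&(gray<75)
    p=W[dk]; print('dark top',dk.sum(),p.mean(0).round(4),rect(dk,W)); 
    q=g&(gray>=110); print('light top',W[q].mean(0).round(4),W[q].min(0),W[q].max(0))
    r=(x>.46)&(x<.5)&(y<-.26)&(y>-.32)&(z>.125)&(z<.145); print('pin top',r.sum(),W[r].mean(0).round(4),rect(r,W))
    br=roi&(abs(z-.052)<.004)&(cv2.cvtColor(d['image'],cv2.COLOR_BGR2HSV)[...,1]>110); print('brass',rect(br,W))
    st=(x>.42)&(x<.55)&(y<-.22)&(y>-.36)&(abs(z-.05)<.006); print('stand',rect(st,W))
# project edges of blue plate in side view
E
```

```text
top table z 0.0002988220609305703
base ((559.2855224609375, 100.03361511230469), (318.1981506347656, 399.462158203125), 0.03220374882221222)
dark top 85 [0.5542 0.1107 0.1156] ((554.2703857421875, 111.30816650390625), (36.4551887512207, 32.67747497558594), 10.382500648498535)
light top [0.609  0.1138 0.1137] [ 0.54733365 -0.00412008  0.10808952] [0.6487002  0.14569599 0.12159153]
pin top 66 [ 0.4796 -0.2854  0.1339] ((479.57818603515625, -285.8756408691406), (21.788280487060547, 26.233814239501953), 1.3663461208343506)
brass ((559.751708984375, 88.74337005615234), (55.930381774902344, 92.57064819335938), 8.250962257385254)
stand ((479.62274169921875, -286.24005126953125), (69.61197662353516, 71.99436950683594), 11.469171524047852)
side table z 0.0001304311793687285
dark top 118 [0.5575 0.107  0.1135] ((557.859130859375, 109.76837158203125), (38.059383392333984, 42.03134536743164), 10.988677024841309)
light top [0.6125 0.114  0.1131] [ 0.54351964 -0.00742028  0.10815253] [0.65285695 0.14513135 0.11759843]
pin top 145 [ 0.482  -0.2915  0.1325] ((482.3868103027344, -289.0547180175781), (30.675262451171875, 25.81184196472168), 82.44204711914062)
brass ((562.85888671875, 65.46171569824219), (56.8521728515625, 151.29234313964844), 7.346755504608154)
stand ((482.71881103515625, -288.43560791015625), (71.19483184814453, 73.56584930419922), 11.497071266174316)
```

```bash
python3 -m crank '[{"dp":[0.65,0.65,0],"angular":[0,0,-8]},{"dp":[0.65,0.65,0],"angular":[0,0,0]},{"dp":[0.65,0.65,0],"angular":[0,0,0]},{"dp":[0.65,0.65,0],"angular":[0,0,0]},{"dp":[0.65,0.65,0],"angular":[0,0,0]},{"dp":[0.65,0.65,0],"angular":[0,0,0]},{"dp":[0.65,0.65,0],"angular":[0,0,0]},{"dp":[0.65,0.65,0],"angular":[0,0,0]},{"dp":[0.65,0.65,0],"angular":[0,0,0]},{"dp":[0.65,0.65,0],"angular":[0,0,0]},{"dp":[0.65,0.65,0],"angular":[0,0,0]},{"dp":[0.65,0.65,0],"angular":[0,0,0]},{"dp":[0.65,0.65,0],"angular":[0,0,0]},{"dp":[0.65,0.65,0],"angular":[0,0,0]},{"dp":[0.65,0.65,0],"angular":[0,0,0]},{"dp":[0.65,0.65,0],"angular":[0,0,0]},{"dp":[0,0,0],"angular":[0,0,0]}]' 0.3 40
python3 - <<'E'
from h import *
s=snap('side'); print(sense()['tcp_pos'],sense()['tool_rot'],sense()['force'])
W=cloud(s);x,y,z=W[...,0],W[...,1],W[...,2]
cv2.imwrite('pics/a.png',cv2.resize(s['image'][150:330,210:410],None,fx=3,fy=3))
E
```

```text
t: 1.8
tcp_pos: [0.4837, -0.2868, 0.2479]
tool_rot: [0.998, 0.07, 0.0, -0.001]
force: [0.4, -0.9, 0.1]
finger_gap: 0.704
gripper_force: 0.0
[ 0.48273601 -0.28803768  0.24788389] [ 9.97579652e-01  6.95312389e-02 -4.13959997e-04 -2.72077047e-04] [ 0.0314436  -0.03623054 -0.4253356 ]
```

View pics/a.png

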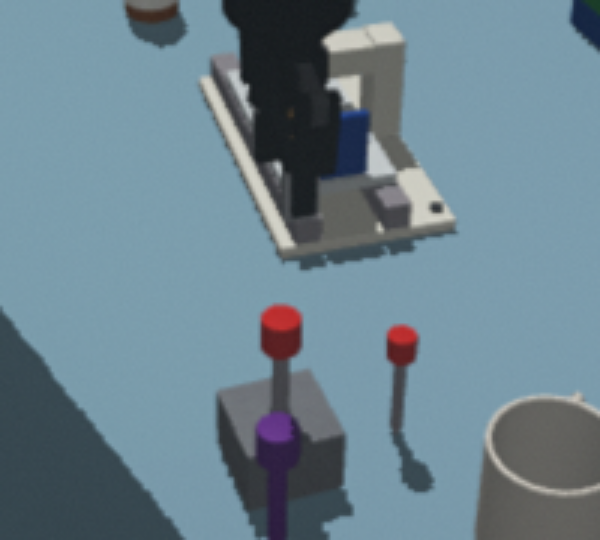

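The picture shows the open gripper above the block at crop (302,215), with the red pin head at (281,330). I'll compare the hand's actual position with its camera position.

```bash
cat >> h.py <<'E'
def proj(s,p):
    c=np.linalg.inv(s['pose'])@np.r_[p,1]; return (s['mtx']@(c[:3]/c[2]))[:2]
def red(s):
    h=cv2.cvtColor(s['image'],cv2.COLOR_BGR2HSV); H,S,V=cv2.split(h); return ((H<6)|(H>174))&(S>140)&(V>50)
E
python3 - <<'E'
from h import *
s=load('side'); t=load('top')
for p in([.4827,-.288,.231],[.481,-.287,.134],[.481,-.287,.108]): print(proj(s,p).round(1))
print('top',proj(t,[.481,-.287,.134]).round(1),proj(t,[.481,-.287,.108]).round(1))
W=cloud(s); m=np.isfinite(W[...,0])&(W[...,2]>.22)&(W[...,2]<.30)&(abs(W[...,0]-.48)<.1)&(W[...,1]<-.2)
for a,b in((.225,.24),(.24,.26),(.26,.28)):
    k=m&(W[...,2]>a)&(W[...,2]<b); print(a,k.sum(),W[k].min(0).round(4),W[k].max(0).round(4))
def fit(s,lo,hi,box):   # least squares match of red mask bbox/centroid to projected head
    m=red(s); m[:, :box[0]]=0;m[:,box[1]:]=0;m[:box[2]]=0;m[box[3]:]=0
    v,u=np.nonzero(m); return u.mean(),v.mean(),u.min(),u.max(),v.min(),v.max(),len(u)
def model(s,c):
    a=np.linspace(0,2*np.pi,40); P=np.array([proj(s,[c[0]+.014*np.cos(q),c[1]+.014*np.sin(q),z]) for z in(.108,.134) for q in a])
    M=np.zeros((4000,6400),np.uint8); cv2.fillConvexPoly(M,cv2.convexHull((P*10+5).astype(np.int32)),1); v,u=np.nonzero(M); return np.array([u.mean()/10-.5,v.mean()/10-.5])
from scipy.optimize import least_squares
for n,s,box in(('side',s,(285,325,240,280)),('top',t,(408,425,216,236))):
    f=fit(s,0,0,box); print(n,f)
    r=least_squares(lambda c:model(s,c)-np.array(f[:2]),[.481,-.287],diff_step=5e-3); print(r.x.round(4),r.cost)
E
```

```text
[304.2 214.7]
[302.7 254.8]
[302.6 264.9]
top [415.1 225. ] [413.4 225.3]
0.225 25 [ 0.4693 -0.3241  0.2348] [ 0.4976 -0.2535  0.2397]
0.24 184 [ 0.4676 -0.3328  0.2402] [ 0.4992 -0.2516  0.2597]
0.26 133 [ 0.4662 -0.3325  0.2601] [ 0.499  -0.2514  0.2799]
side (np.float64(303.1914893617021), np.float64(260.031914893617), np.int64(297), np.int64(309), np.int64(252), np.int64(269), 188)
[ 0.4821 -0.2876] 1.7759680032378265e-05
top (np.float64(414.8787878787879), np.float64(225.13636363636363), np.int64(410), np.int64(419), np.int64(221), np.int64(229), 66)
[ 0.4809 -0.289 ] 5.632877518901501e-07
```

```bash
python3 -m crank '[{"dp":[0,0,-0.8],"angular":[0,0,0]},{"dp":[0,0,-0.8],"angular":[0,0,0]},{"dp":[0,0,-0.8],"angular":[0,0,0]},{"dp":[0,0,-0.8],"angular":[0,0,0]},{"dp":[0,0,-0.4],"angular":[0,0,0]},{"dp":[0,0,-0.4],"angular":[0,0,0]},{"dp":[0,0,0],"angular":[0,0,0]}]' 0.3 40
python3 -m crank '[{"dp":[0,0,0],"angular":[0,0,0]},{"dp":[0,0,0],"angular":[0,0,0]},{"dp":[0,0,0],"angular":[0,0,0]},{"dp":[0,0,0],"angular":[0,0,0]},{"dp":[0,0,0],"angular":[0,0,0]}]' 1 40
```

```text
t: 2.55
tcp_pos: [0.4813, -0.2893, 0.1271]
tool_rot: [0.998, 0.068, -0.001, -0.001]
force: [-0.5, -0.2, 0.2]
finger_gap: 0.694
gripper_force: 0.0
t: 3.05
tcp_pos: [0.4828, -0.2897, 0.1294]
tool_rot: [0.998, 0.068, 0.001, 0.001]
force: [-0.4, 1.4, 6.6]
finger_gap: 0.308
gripper_force: 39.4
```

```bash
python3 -m crank '[{"dp":[0,0,0.5],"angular":[0,0,0]},{"dp":[0,0,0.8],"angular":[0,0,0]},{"dp":[0,0,0.8],"angular":[0,0,0]},{"dp":[0,0,0.8],"angular":[0,0,0]},{"dp":[0,0,0.8],"angular":[0,0,0]},{"dp":[0,0,0.8],"angular":[0,0,0]},{"dp":[0,0,0],"angular":[0,0,0]}]'
python3 -m crank '[{"dp":[0.15,0.75,0],"angular":[0,0,0]},{"dp":[0.15,0.75,0],"angular":[0,0,0]},{"dp":[0.15,0.75,0],"angular":[0,0,0]},{"dp":[0.15,0.75,0],"angular":[0,0,0]},{"dp":[0.15,0.75,0],"angular":[0,0,0]},{"dp":[0.15,0.75,0],"angular":[0,0,0]},{"dp":[0.15,0.75,0],"angular":[0,0,0]},{"dp":[0.15,0.75,0],"angular":[0,0,0]},{"dp":[0.15,0.75,0],"angular":[0,0,0]},{"dp":[0.15,0.75,0],"angular":[0,0,0]},{"dp":[0.15,0.75,0],"angular":[0,0,0]},{"dp":[0.15,0.75,0],"angular":[0,0,0]},{"dp":[0.15,0.75,0],"angular":[0,0,0]},{"dp":[0.15,0.75,0],"angular":[0,0,0]},{"dp":[0.15,0.75,0],"angular":[0,0,0]},{"dp":[0.15,0.75,0],"angular":[0,0,0]},{"dp":[0.1,0.75,0],"angular":[0,0,0]},{"dp":[0,0.5,0],"angular":[0,0,0]},{"dp":[0,0,0],"angular":[0,0,0]},{"dp":[0,0,0],"angular":[0,0,0]}]'
python3 - <<'E'
from h import *
s=snap('side'); print(sense()['tcp_pos'],sense()['tool_rot'],sense()['force'])
cv2.imwrite('pics/b.png',cv2.resize(s['image'][60:240,220:400],None,fx=3.3,fy=3.3,interpolation=cv2.INTER_CUBIC))
E
```

```text
t: 3.75
tcp_pos: [0.4837, -0.2906, 0.2664]
tool_rot: [0.998, 0.068, 0.003, 0.003]
force: [0.3, 0.4, -0.8]
finger_gap: 0.312
gripper_force: 39.8
t: 5.75
tcp_pos: [0.5567, 0.1078, 0.2626]
tool_rot: [0.998, 0.068, -0.001, 0.0]
force: [0.4, -0.1, -1.4]
finger_gap: 0.307
gripper_force: 39.7
[0.55684008 0.10743789 0.26278442] [ 9.97686576e-01  6.79785931e-02 -5.54277683e-04  3.14971078e-04] [ 0.49683973 -0.26251829 -1.16846182]
```

View pics/b.png

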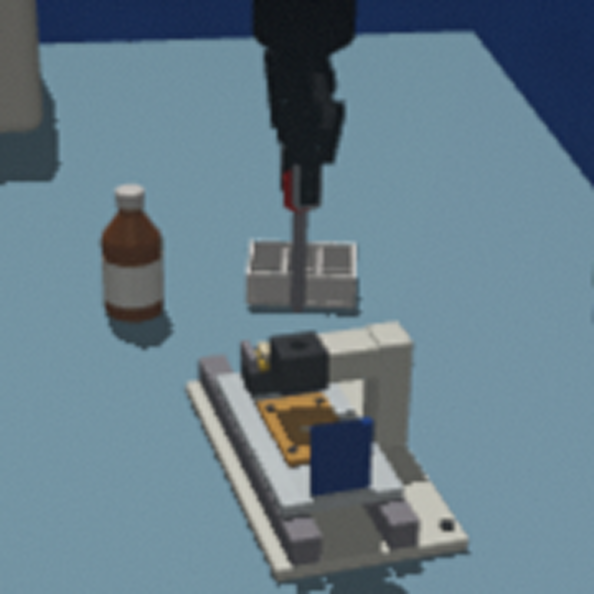

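The pin hangs upright in the fingers with its tip at crop (299,307). The guide hole shows as a dark ellipse at crop (299,344). I'll measure the pin axis against the hole in the same image.

```bash
python3 - <<'E'
from h import *
s=load('side'); im=s['image'].astype(int); g=cv2.cvtColor(s['image'],cv2.COLOR_BGR2GRAY)
np.set_printoptions(linewidth=250)
print('shank saturation rows (B-R):'); 
for v in range(120,156,3): print(v,(im[v,303:320,0]-im[v,303:320,2]).tolist(), g[v,303:320].tolist())
print('hole'); print(g[158:182,298:324])
for p in([.556,.110,.115],[.556,.110,.17],[.556,.110,.23]): print(proj(s,p).round(1))
t=load('top'); gt=cv2.cvtColor(t['image'],cv2.COLOR_BGR2GRAY); c=proj(t,[.556,.11,.115]);print(c); print(gt[186:210,278:302])
E
```

```text
shank saturation rows (B-R):
120 [47, 47, 34, -35, -48, -23, 5, 8, 8, 8, 9, 9, 10, 13, 29, 48, 47] [139, 139, 120, 53, 42, 53, 68, 60, 31, 28, 29, 27, 26, 51, 104, 138, 139]
123 [46, 48, 45, 30, 1, -30, -32, -9, -9, -9, 0, 22, 30, 42, 46, 47, 47] [140, 139, 136, 122, 92, 63, 54, 63, 61, 61, 77, 98, 108, 128, 135, 139, 139]
126 [47, 47, 47, 47, 43, 31, 7, 4, 5, 13, 33, 46, 47, 46, 46, 47, 46] [138, 139, 141, 140, 133, 104, 65, 62, 63, 75, 111, 139, 139, 139, 139, 138, 138]
129 [47, 46, 47, 46, 45, 31, 8, 4, 4, 17, 38, 47, 47, 46, 46, 45, 46] [139, 139, 140, 141, 134, 105, 66, 64, 64, 81, 121, 139, 139, 139, 140, 140, 139]
132 [37, 40, 46, 46, 43, 29, 7, 4, 3, 18, 39, 47, 45, 45, 45, 44, 45] [149, 146, 140, 139, 135, 106, 65, 62, 62, 83, 124, 139, 141, 140, 141, 142, 142]
135 [-1, -1, -4, -6, -4, 0, 3, 4, 4, 4, 0, -1, -2, -5, -6, -2, -1] [93, 94, 114, 142, 119, 82, 61, 61, 64, 68, 84, 94, 103, 127, 138, 98, 94]
138 [-2, -2, -4, -5, -2, 3, 4, 4, 6, 3, 0, 0, -4, -5, -5, -2, -2] [93, 95, 128, 165, 110, 72, 61, 63, 63, 70, 91, 94, 111, 148, 150, 100, 93]
141 [1, -1, -4, -5, 0, 3, 6, 4, 5, 
[... 4984 characters left out ...]
2  80]
 [ 98  97 108  96  74  69  71  68  72  72  72  67  72  68  68  65  74  82  86  83  88  86  89  86]
 [101 100 111  94  75  69  72  67  66  68  68  65  68  68  64  69  77  83  87  98 109 106 109 109]
 [100 105 121 121  91  76  74  69  59  69  68  69  74  74  92 103 107 104 112 122 135 134 136 134]
 [100 105 141 150 125 114 101  87  73  92 106 107 106 108 123 133 135 136 134 137 136 137 138 139]
 [100 105 128 144 140 136 123  99  82 112 133 136 131 132 136 136 137 136 136 134 139 145 141 141]
 [ 99  99 102 114 129 136 130 119 110 120 129 135 134 129 131 139 146 147 150 147 153 161 158 156]
 [104 103 104 113 130 139 139 149 147 144 143 146 144 142 145 154 165 172 172 173 175 175 172 174]]
```

The hole is at about (0.5565, 0.111) and the pin axis at about (0.556, 0.1075). I'll shift +3.5 mm in y and lower by feel; the tapered nose allows ±4 mm.

```bash
python3 -m crank '[{"dp":[0,0.12,0],"angular":[0,0,0]},{"dp":[0,0,-0.4],"angular":[0,0,0]},{"dp":[0,0,-0.4],"angular":[0,0,0]},{"dp":[0,0,-0.2],"angular":[0,0,0]},{"dp":[0,0,-0.1],"angular":[0,0,0]},{"dp":[0,0,0],"angular":[0,0,0]}]'
python3 -m crank '[{"dp":[0,0,-0.1],"angular":[0,0,0]},{"dp":[0,0,-0.1],"angular":[0,0,0]},{"dp":[0,0,-0.1],"angular":[0,0,0]},{"dp":[0,0,0],"angular":[0,0,0]}]'
python3 - <<'E'
from h import *
s=snap('side'); g=cv2.cvtColor(s['image'],cv2.COLOR_BGR2GRAY)
np.set_printoptions(linewidth=250); print(g[150:170,298:324])
cv2.imwrite('pics/c.png',cv2.resize(s['image'][120:200,270:360],None,fx=6,fy=6,interpolation=cv2.INTER_CUBIC))
E
```

```text
t: 6.4
tcp_pos: [0.5569, 0.1116, 0.2294]
tool_rot: [0.998, 0.068, -0.001, -0.0]
force: [-0.5, -0.7, -1.2]
finger_gap: 0.312
gripper_force: 39.8
t: 6.8
tcp_pos: [0.5573, 0.1119, 0.2211]
tool_rot: [0.998, 0.068, 0.0, -0.0]
force: [0.2, -0.4, -3.1]
finger_gap: 0.313
gripper_force: 39.7
[[ 94  95  95  96  95  95  96  95  96  90  73  63  61  64  74  97  98  97  95  97  95  98  97  98  98  97]
 [ 94  91  88  89  89  88  91  92  93  87  70  62  63  64  81 110 112 107  95  95 102 113 115 114 113 109]
 [ 78  79  77  81  83  81  81  83  84  78  68  63  63  63  73  97  98  94  90  94  97 100 102 102 102  99]
 [ 68  67  67  70  70  69  70  69  68  68  62  63  62  63  65  73  71  71  72  73  75  76  73  74  75  76]
 [ 72  70  72  71  70  71  70  72  70  69  63  63  61  63  64  73  71  69  71  69  69  66  71  70  63  64]
 [127 125 126 127 126 125 125 126 127 117  84  63  61  63  84 125 128 126 125 125 112  93 122 111  74  71]
 [140 140 140 141 139 140 140 141 141 131  91  64  62  61  94 140 142 141 141 142 136 131 142 136 127 124]
 [139 141 141 140 139 140 140 139 140 129  90  65  61  62  92 140 1
[... 624 characters left out ...]
  65  61  56  57  57  57  69 128 192 195 194 193 191 193]
 [154 184 175 125  49  50  59  59  59  57  56  61  63  58  51  53  57  57  59  96 163 192 194 193 194 194]
 [140 190 184 131  45  42  58  60  59  59  55  55  56  55  47  57  58  58  58  67 107 163 195 195 193 192]
 [124 158 179 128  45  37  53  60  59  59  59  53  41  39  39  49  58  59  58  56  70 128 191 193 187 176]
 [119 112 126  90  39  34  46  60  59  59  59  52  37  35  35  42  49  50  46  43  43  83 132 134 129 122]
 [ 99  93  96  68  36  34  40  50  51  52  49  45  38  36  37  37  42  39  36  36  35  60  99  98  97  96]
 [105 129  92  63  37  34  37  41  39  40  39  39  37  35  36  37  37  38  37  35  38  59  96  97  95  97]]
```

View pics/c.png

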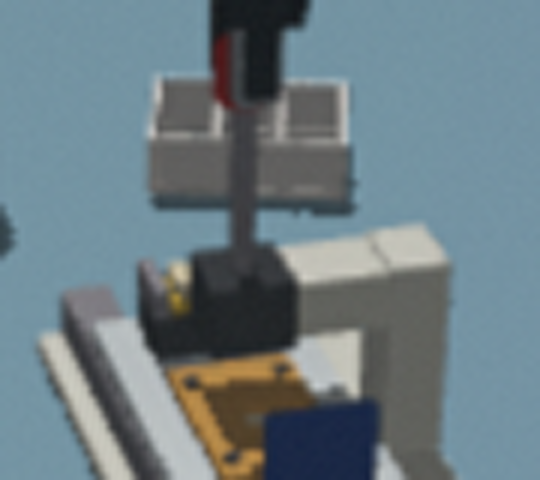

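The shank meets the guide mouth at crop (243,245) with no contact force, so the nose is entering. I'll continue down by feel.

```bash
python3 -m crank '[{"dp":[0,0,-0.1],"angular":[0,0,0]},{"dp":[0,0,-0.1],"angular":[0,0,0]},{"dp":[0,0,0],"angular":[0,0,0]}]'
python3 -m crank '[{"dp":[0,0,-0.1],"angular":[0,0,0]},{"dp":[0,0,-0.1],"angular":[0,0,0]},{"dp":[0,0,0],"angular":[0,0,0]}]'
```

```text
t: 7.15
tcp_pos: [0.5572, 0.1118, 0.2149]
tool_rot: [0.998, 0.068, -0.0, -0.0]
force: [1.0, 0.1, -1.5]
finger_gap: 0.31
gripper_force: 39.7
t: 7.45
tcp_pos: [0.5572, 0.1118, 0.2089]
tool_rot: [0.998, 0.068, -0.0, -0.0]
force: [1.1, 1.0, -2.6]
finger_gap: 0.313
gripper_force: 39.7
```

```bash
python3 -m crank '[{"dp":[0,0,-0.15],"angular":[0,0,0]},{"dp":[0,0,-0.15],"angular":[0,0,0]},{"dp":[0,0,-0.15],"angular":[0,0,0]},{"dp":[0,0,-0.15],"angular":[0,0,0]},{"dp":[0,0,0],"angular":[0,0,0]}]'
python3 -m crank '[{"dp":[0,0,-0.15],"angular":[0,0,0]},{"dp":[0,0,-0.15],"angular":[0,0,0]},{"dp":[0,0,-0.1],"angular":[0,0,0]},{"dp":[0,0,-0.1],"angular":[0,0,0]},{"dp":[0,0,0],"angular":[0,0,0]}]'
```

```text
t: 7.95
tcp_pos: [0.5571, 0.1119, 0.1905]
tool_rot: [0.998, 0.068, -0.0, -0.0]
force: [1.9, 1.3, -1.6]
finger_gap: 0.311
gripper_force: 39.7
t: 8.45
tcp_pos: [0.5573, 0.1119, 0.1759]
tool_rot: [0.998, 0.068, 0.0, -0.0]
force: [2.0, 2.6, -3.7]
finger_gap: 0.312
gripper_force: 39.7
```

```bash
python3 -m crank '[{"dp":[0,0,-0.1],"angular":[0,0,0]},{"dp":[0,0,-0.07],"angular":[0,0,0]},{"dp":[0,0,0],"angular":[0,0,0]}]'
python3 -m crank '[{"dp":[0,0,-0.05],"angular":[0,0,0]},{"dp":[0,0,0],"angular":[0,0,0]}]'
python3 -m crank '[{"dp":[0,0,-0.05],"angular":[0,0,0]},{"dp":[0,0,0],"angular":[0,0,0]}]'
```

```text
t: 8.75
tcp_pos: [0.5574, 0.1119, 0.171]
tool_rot: [0.998, 0.068, 0.0, -0.0]
force: [1.8, 2.1, -0.4]
finger_gap: 0.31
gripper_force: 39.8
t: 8.95
tcp_pos: [0.5574, 0.1119, 0.1697]
tool_rot: [0.998, 0.068, 0.0, -0.0]
force: [2.5, 4.7, -0.8]
finger_gap: 0.309
gripper_force: 39.9
t: 9.15
tcp_pos: [0.5574, 0.1119, 0.1682]
tool_rot: [0.998, 0.068, 0.0, -0.0]
force: [1.2, 3.3, 0.7]
finger_gap: 0.312
gripper_force: 40.0
```

```bash
python3 -m crank '[{"dp":[0.01,0.02,-0.04],"angular":[0,0,0]},{"dp":[0,0,0],"angular":[0,0,0]}]'
python3 -m crank '[{"dp":[0,0,-0.04],"angular":[0,0,0]},{"dp":[0,0,0],"angular":[0,0,0]}]'
```

```text
t: 9.35
tcp_pos: [0.5575, 0.1121, 0.1668]
tool_rot: [0.998, 0.068, -0.0, 0.0]
force: [1.7, 2.8, 0.5]
finger_gap: 0.312
gripper_force: 40.1
t: 9.55
tcp_pos: [0.5577, 0.1121, 0.1663]
tool_rot: [0.998, 0.068, 0.0, 0.0]
force: [1.6, 2.3, 4.5]
finger_gap: 0.311
gripper_force: 40.5
```

Contact shows as 4.5 N upward at TCP z 0.166, so the pin is standing on the eye plate. I'll release it, rise, and go round to the push plate with the fingers shut.

```bash
python3 -m crank '[{"dp":[0,0,0.01],"angular":[0,0,0]},{"dp":[0,0,0],"angular":[0,0,0]},{"dp":[0,0,0],"angular":[0,0,0]},{"dp":[0,0,0.3],"angular":[0,0,0]},{"dp":[0,0,0.6],"angular":[0,0,0]},{"dp":[0,0,0.6],"angular":[0,0,0]},{"dp":[0,0,0],"angular":[0,0,0]}]' 0.3 40
python3 -m crank '[{"dp":[0.1,-0.8,0],"angular":[0,0,0]},{"dp":[0.1,-0.8,0],"angular":[0,0,0]},{"dp":[0.1,-0.8,0],"angular":[0,0,0]},{"dp":[0.1,-0.8,0],"angular":[0,0,0]},{"dp":[0.1,-0.8,0],"angular":[0,0,0]},{"dp":[0.1,-0.8,0],"angular":[0,0,0]},{"dp":[0.1,-0.8,0],"angular":[0,0,0]},{"dp":[0,0,0],"angular":[0,0,0]},{"dp":[0,0,0],"angular":[0,0,0]}]' 1 40
python3 - <<'E'
from h import *
t=snap('top'); s=snap('side')
for n,d in(('top',t),('side',s)):
    W=cloud(d); m=red(d)&(abs(W[...,0]-.557)<.04)&(abs(W[...,1]-.11)<.04); v,u=np.nonzero(m); print(n,m.sum(),u.mean() if m.sum() else 0,v.mean() if m.sum() else 0,np.nanmedian(W[m],0),proj(d,[.557,.112,.158]))
cv2.imwrite('pics/d.png',cv2.resize(s['image'][90:240,230:400],None,fx=4,fy=4,interpolation=cv2.INTER_CUBIC))
E
```

```text
t: 10.25
tcp_pos: [0.5592, 0.1123, 0.2138]
tool_rot: [0.998, 0.068, 0.003, 0.0]
force: [0.6, -0.6, -0.0]
finger_gap: 0.698
gripper_force: 0.0
t: 11.15
tcp_pos: [0.5779, -0.0557, 0.2104]
tool_rot: [0.998, 0.067, -0.001, -0.001]
force: [-0.1, -0.1, -0.7]
finger_gap: -0.0
gripper_force: 0.0
top 61 285.78688524590166 196.24590163934425 [0.55783332 0.11177001 0.17087698] [286.08396888 196.67918927]
side 106 311.07547169811323 149.78301886792454 [0.55794333 0.10299928 0.16405336] [310.11372449 150.01819789]
```

View pics/d.png

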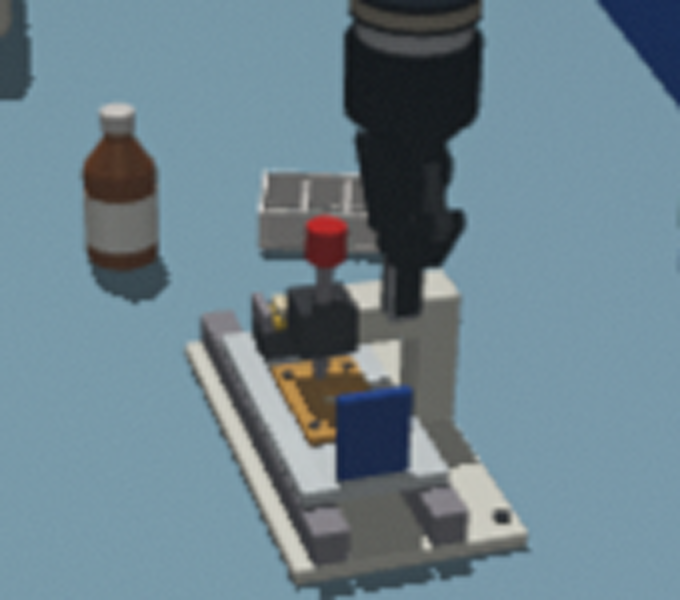

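The pin stands in the guide with its head at crop (327,240), top at z 0.171, and the shut fingers are in front of the blue plate. Now I'll go down and approach the plate.

```bash
python3 -m crank '[{"dp":[0,0,-0.8],"angular":[0,0,0]},{"dp":[0,0,-0.8],"angular":[0,0,0]},{"dp":[0,0,-0.8],"angular":[0,0,0]},{"dp":[0,0,-0.8],"angular":[0,0,0]},{"dp":[0,0,-0.8],"angular":[0,0,0]},{"dp":[0,0,0],"angular":[0,0,0]},{"dp":[0,0.3,0],"angular":[0,0,0]},{"dp":[0,0.3,0],"angular":[0,0,0]},{"dp":[0,0,0],"angular":[0,0,0]}]'
python3 -m crank '[{"dp":[0,0.1,0],"angular":[0,0,0]},{"dp":[0,0.1,0],"angular":[0,0,0]},{"dp":[0,0,0],"angular":[0,0,0]}]'
```

```text
t: 12.15
tcp_pos: [0.579, -0.0359, 0.0925]
tool_rot: [0.998, 0.069, 0.001, 0.0]
force: [0.2, 0.0, -0.4]
finger_gap: 0.0
gripper_force: 0.0
t: 12.45
tcp_pos: [0.5786, -0.0313, 0.0915]
tool_rot: [0.998, 0.068, 0.0, 0.0]
force: [0.1, 0.9, -0.0]
finger_gap: 0.001
gripper_force: 0.0
```

```bash
for i in 1; do python3 -m crank '[{"dp":[0,0.1,0],"angular":[0,0,0]},{"dp":[0,0.1,0],"angular":[0,0,0]},{"dp":[0,0,0],"angular":[0,0,0]}]'; done
python3 -m crank '[{"dp":[0,0.1,0],"angular":[0,0,0]},{"dp":[0,0.1,0],"angular":[0,0,0]},{"dp":[0,0,0],"angular":[0,0,0]}]' | sed -n '1,2p;4p'
python3 -m crank '[{"dp":[0,0.1,0],"angular":[0,0,0]},{"dp":[0,0.1,0],"angular":[0,0,0]},{"dp":[0,0,0],"angular":[0,0,0]}]' | sed -n '1,2p;4p'
```

```text
t: 12.75
tcp_pos: [0.5784, -0.0253, 0.091]
tool_rot: [0.998, 0.068, -0.0, -0.0]
force: [0.5, -0.3, -0.3]
finger_gap: -0.002
gripper_force: 0.0
t: 13.05
tcp_pos: [0.5784, -0.0192, 0.0911]
force: [0.6, -0.5, -0.2]
t: 13.35
tcp_pos: [0.5782, -0.0135, 0.091]
force: [-1.5, -0.6, 0.1]
```

```bash
cat > chk.py <<'E'
from h import *
t=snap('top'); s=snap('side')
W=cloud(t); m=red(t)&(abs(W[...,0]-.557)<.04)&(abs(W[...,1]-.11)<.04); print('head top z',np.nanmedian(W[m],0).round(4))
H=cv2.cvtColor(t['image'],cv2.COLOR_BGR2HSV); m=(H[...,0]>105)&(H[...,0]<125)&(H[...,1]>130)&(W[...,0]>.5)&(W[...,0]<.65)&(abs(W[...,1]-.02)<.08)&(W[...,2]>.09); print('blue',m.sum(),np.nanmean(W[m],0).round(4))
print('f',sense()['force'].round(1),'t',sense()['t'])
E
python3 chk.py
python3 -m crank '[{"dp":[-0.01,0.1,0],"angular":[0,0,0]},{"dp":[-0.01,0.1,0],"angular":[0,0,0]},{"dp":[0,0,0],"angular":[0,0,0]}]' | sed -n '1,2p;4p'; python3 chk.py
```

```text
head top z [0.5578 0.1086 0.1709]
blue 0 [nan nan nan]
f [ 0.1 -1.1 -0.1] t 13.45
t: 13.75
tcp_pos: [0.5778, -0.0073, 0.0911]
force: [-1.6, -2.0, 0.2]
head top z [0.5579 0.1085 0.1699]
blue 0 [nan nan nan]
f [-1.2 -1.6  0.6] t 13.85chk.py:4: RuntimeWarning: Mean of empty slice
  H=cv2.cvtColor(t['image'],cv2.COLOR_BGR2HSV); m=(H[...,0]>105)&(H[...,0]<125)&(H[...,1]>130)&(W[...,0]>.5)&(W[...,0]<.65)&(abs(W[...,1]-.02)<.08)&(W[...,2]>.09); print('blue',m.sum(),np.nanmean(W[m],0).round(4))
chk.py:4: RuntimeWarning: Mean of empty slice
  H=cv2.cvtColor(t['image'],cv2.COLOR_BGR2HSV); m=(H[...,0]>105)&(H[...,0]<125)&(H[...,1]>130)&(W[...,0]>.5)&(W[...,0]<.65)&(abs(W[...,1]-.02)<.08)&(W[...,2]>.09); print('blue',m.sum(),np.nanmean(W[m],0).round(4))
```

```bash
sed -i '/^H=/d;/blue/d' chk.py; cat > ok.py <<'E'
import sys; from station import sense
f=sense()['force']; print(f.round(1),sense()['tcp_pos'].round(4)); sys.exit(int(abs(f[1])>6))
E
python3 -m crank '[{"dp":[-0.01,0.1,0],"angular":[0,0,0]},{"dp":[0,0,0],"angular":[0,0,0]}]' >/dev/null; python3 ok.py && python3 -m crank '[{"dp":[-0.01,0.05,0],"angular":[0,0,0]},{"dp":[0,0,0],"angular":[0,0,0]}]'>/dev/null; python3 ok.py && python3 -m crank '[{"dp":[-0.01,0.05,0],"angular":[0,0,0]},{"dp":[0,0,0],"angular":[0,0,0]}]'>/dev/null; python3 ok.py && python3 -m crank '[{"dp":[0,0.04,0],"angular":[0,0,0]},{"dp":[0,0,0],"angular":[0,0,0]}]'>/dev/null; python3 ok.py; python3 chk.py
```

```text
[-0.8 -2.2 -0. ] [ 0.5776 -0.0043  0.0911]
[-0.4 -2.2  0.2] [ 0.5774 -0.003   0.0911]
[-0.6 -3.4 -0.3] [ 0.5771 -0.0015  0.0911]
[-0.3 -2.5  0.9] [ 5.77e-01 -3.00e-04  9.11e-02]
head top z [0.5581 0.1087 0.1699]
f [-0.2 -1.3  0.5] t 14.75
```

```bash
python3 -m crank '[{"dp":[-0.005,0.04,0],"angular":[0,0,0]},{"dp":[0,0,0],"angular":[0,0,0]}]' >/dev/null; python3 ok.py && python3 -m crank '[{"dp":[-0.005,0.04,0],"angular":[0,0,0]},{"dp":[0,0,0],"angular":[0,0,0]}]'>/dev/null; python3 ok.py && python3 -m crank '[{"dp":[-0.005,0.04,0],"angular":[0,0,0]},{"dp":[0,0,0],"angular":[0,0,0]}]'>/dev/null; python3 ok.py && python3 -m crank '[{"dp":[-0.005,0.04,0],"angular":[0,0,0]},{"dp":[0,0,0],"angular":[0,0,0]}]'>/dev/null; python3 ok.py; python3 chk.py
```

```text
[-0.6 -1.2 -0.1] [0.5768 0.001  0.0911]
[ 0.1 -2.   1.1] [0.5766 0.0022 0.0911]
[-0.7 -1.3 -0. ] [0.5764 0.0034 0.0911]
[-1.5 -2.   0.5] [0.5763 0.0046 0.0911]
head top z [0.5568 0.1157 0.1478]
f [ 0.1 -0.9  0.4] t 15.65
```

```bash
python3 ok.py && python3 -m crank '[{"dp":[-0.005,0.04,0],"angular":[0,0,0]},{"dp":[0,0,0],"angular":[0,0,0]}]' >/dev/null; python3 ok.py && python3 -m crank '[{"dp":[-0.005,0.04,0],"angular":[0,0,0]},{"dp":[0,0,0],"angular":[0,0,0]}]'>/dev/null; python3 ok.py && python3 -m crank '[{"dp":[-0.005,0.04,0],"angular":[0,0,0]},{"dp":[0,0,0],"angular":[0,0,0]}]'>/dev/null; python3 ok.py; python3 chk.py
```

```text
[ 0.1 -0.9  0.4] [0.5766 0.0047 0.0911]
[-0.1 -1.4 -1. ] [0.5765 0.0057 0.0911]
[ 0.1 -1.4 -0.6] [0.5763 0.0068 0.0912]
[-0.4 -1.5  0.8] [0.5761 0.0081 0.0911]
head top z [0.5572 0.1135 0.1398]
f [ 0.3 -0.9 -0. ] t 16.35
```

The head top dropped from 0.171 to 0.148 and then 0.140 m (home is 0.141), so the pin has gone through the eye. I'll back off and check.

```bash
python3 -m crank '[{"dp":[0,-0.3,0],"angular":[0,0,0]},{"dp":[0,-0.6,0],"angular":[0,0,0]},{"dp":[0,-0.6,0.3],"angular":[0,0,0]},{"dp":[0,-0.6,0.8],"angular":[0,0,0]},{"dp":[0,-0.6,0.8],"angular":[0,0,0]},{"dp":[0,-0.6,0.8],"angular":[0,0,0]},{"dp":[0,-0.6,0.8],"angular":[0,0,0]},{"dp":[0,-0.6,0.8],"angular":[0,0,0]},{"dp":[0,0,0],"angular":[0,0,0]},{"dp":[0,0,0],"angular":[0,0,0]}]'; python3 chk.py; python3 - <<'E'
from h import *
s=load('side');t=load('top')
W=cloud(s); m=red(s)&(abs(W[...,0]-.557)<.04)&(abs(W[...,1]-.11)<.04); v,u=np.nonzero(m); print(u.min(),u.max(),v.min(),v.max(),u.mean(),v.mean(),[proj(s,[.5572,.112,z]).round(1) for z in(.115,.128,.141)])
cv2.imwrite('pics/e.png',cv2.resize(s['image'][120:230,260:370],None,fx=5,fy=5,interpolation=cv2.INTER_CUBIC))
E
```

```text
t: 17.35
tcp_pos: [0.5757, -0.1272, 0.2201]
tool_rot: [0.998, 0.067, 0.0, -0.0]
force: [0.1, 0.6, -0.7]
finger_gap: -0.004
gripper_force: 0.0
head top z [0.5572 0.1135 0.1406]
f [0.3 0.  0.2] t 17.45
306 314 154 165 310.0 159.5 [array([309.9, 164.2]), array([310., 160.]), array([310.1, 155.7])]
```

View pics/e.png

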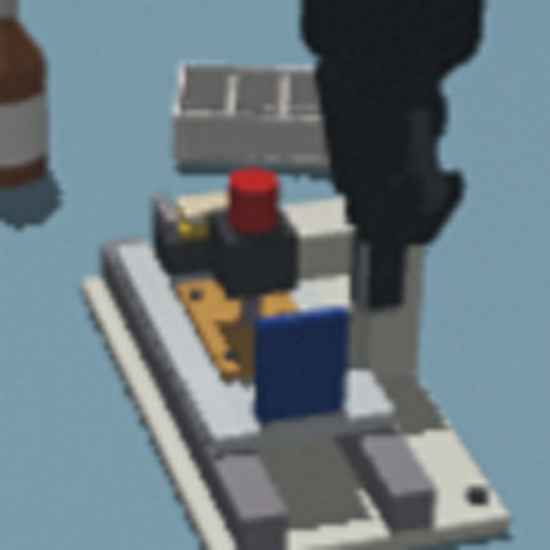

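The red head sits flush on the guide at crop (254,205). Its top is at z 0.1406, the shank runs down through the brass plate, and the robot is clear. Handing in.

```bash
python3 -c "
from station import order; print(order.sign_off())"
```

```text
the job is handed in; nothing more can be done
None
```

The lock pin is fully home through the guide and the brass eye, its red head flush on the guide; the highest wrist reading in contact was about 5 N, nothing else was touched, and the job was handed in at about 17.5 s (no verdict was shown).

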